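# Clip a gel cassette and set its clamp screw

## Robot

A 6-joint arm with a two-finger parallel gripper is mounted at the origin on the work surface; the furniture and walls round the work are solid. World frame = base frame: x ahead of the robot, y to its left, z up, the work surface at z = 0. Lengths are in m, angles in rad, forces in N, time in s.
With the tool pointing down it reaches from about 0.375 to 0.9 m from the base axis. Payload 3.1 kg.
Tool frame: the origin (TCP) lies at the very end of the fingers, on their centre line; the grasp point (between the pads) lies 19 mm behind it (manip.hold_point_z is the distance from the TCP to the grasp point, in m); y points along the fingers, z is the direction in which the jaws open and shut, and the axes are right-handed (so a half turn about y gives the same grasp; the last joint's range is limited). The gripper opens to 85 mm and grips with 20 to 120 N. Pads are 22 mm wide; open, the fingers measure 114 mm over their backs; the gripper's body (76 mm by 85 mm) begins 54 mm behind the grasp point. The pads swing forward as they close: fully open they stand 13 mm farther back than shut.
Start: joints at [-1.429, 0.527, 1.433, -0, 1.181, -0.178], TCP at [0.197, -0.593, 0.231] pointing down, gripper open.
Joint ranges: [-3.08, 3.08], [-0.75, 2.2], [0.22, 2.44], [-1.43, 4.57], [0, 2.65], [-2.85, 2.85]. Speed limits (rad/s): [2.79, 2.79, 3.14, 3.14, 3.14, 3.14].

## Interface

Orientations are given as a unit quaternion [x, y, z, w].
In Python, from station import manip, eyes, workorder gives the robot as it stands. The module is installed in compiled form; this text tells all that it offers.
- The arm moves only by the shell command python3 -m jog 'ROWS' [OPENING] [FORCE]. ROWS is JSON, a list of rows, each a list of 2 entries, a list of its own where there are three numbers: the shift along the tool's x, y, z in cm, then the turn about the tool's y in rad. A call has 1 to 20 rows; each row is the pose to reach, as a shift and turn from the pose commanded when the call began, along the tool's axes at that moment; what a row does not reach only later rows make up. A row lasts 1/12 s, in which the tool goes at most 41.7 mm and 7.16 degrees, less where a joint would pass 70% of its speed; a pose out of reach is approached as far as the arm can. A call with a gripper value outside its range is refused whole. OPENING is the finger opening in cm, from 0 to 8.54, set as the call begins (- or left out, the last holds). The fingers move at their own pace and stop on an object; FORCE is the grip in N (left out, the last holds). Time passes only in rows, so rows that repeat a pose let the fingers close. It gives the time, the measured TCP pose, the force and the opening at its end, in the units of the state.
- manip.sense(): the state, without advancing time (a new reading comes with each control period).
- eyes.snapshot(name): name is "scene" or "side" or "wrist"; returns a dict with "frame" (480x640x3 uint8, red, green, blue), "vfov" (degrees; the focal length in pixels is half the picture's height over the tangent of half this angle, whatever the lens; pixels are square), "cx", "cy" (the principal point, pixels), "k1" (the pictures are not rectified: a ray, as slopes to the right and down, at radius r is drawn at 1 + k1 r^2 times it, then the intrinsics apply), "rvec" (rotation vector, rad) and "tvec" (3), from world to camera coordinates, as OpenCV has them. Camera axes: x right, y down, z forward; pixel columns grow to the right and rows downward; lengths in m; the calibration is good to about 2 mm. A picture is of the moment at which its call begins. There is no depth.
- workorder.sign_off(): hands the job in, once; it reports no verdict.
The state is a dict: "t": time; "q": joint angles; "qd": joint speeds; "tau": joint torques, N m; "tcp_pos": TCP position; "tool_rot": TCP orientation; "force": force on the tool from outside, world axes, zero at the start; "ft_torque": the same for the moment, N m; "finger_gap": opening from 0.0 (shut) to 1.0 (fully open).
Only numpy, scipy, OpenCV 4.12 (cv2) and the standard library are available. Lean on these libraries where they do the work, as an engineer would, in place of code of your own. Each camera call takes 0.05 s, during which the arm holds its last target. There are 200 camera calls.

## Task

Get the gel cassette ready for casting: squeeze the orange spring clip open, take it off its parking fin and let it close over the top edge of the glass cassette at the blue band, pushed well down onto the glass. Then turn the winged thumbscrew of the casting stand clockwise until it seats, and back it off a quarter turn so that the glass is not stressed. Finish while still holding the thumbscrew's wing at that setting, with the clip left on the glass and the tape roll, bottle and marker left alone.

Things in the scene. Friction and masses are not known exactly. Their poses are not given: they have to be found in the camera images.
- stand: gel casting stand, fixed: grey base 120 x 260 x 14 mm, origin at the centre of its underside, z up, y along its length. The cassette stands on edge over the -y half (its middle at y = -50 mm), the thumbscrew stands at x = 0, y = +90 mm
- cassette: clear glass cassette fixed upright in the stand, 6 mm thick (x), 110 mm wide (y), 80 mm high (z); origin at the middle of its lower edge, 14 mm above the bench, so that its bare top edge lies 94 mm above the bench. Axes parallel to the stand's
- blue_band (a point): point on the cassette's top edge, in the middle of the blue band (34 mm wide along y) that marks where the clip goes. Axes parallel to the cassette's: x across the glass, y along the edge, z up
- park: parking fin, fixed: grey base 80 x 90 x 12 mm with an upright aluminium fin in its middle, 6 mm thick (x) and 70 mm wide (y), top 70 mm above the bench; origin at the centre of the base's underside
- clip: loose orange spring clip, about 60 mm tall, 24 mm wide (y), 50 g (varies), handles up, closed on the parking fin's top edge. Origin at the 8 mm pivot pin (10 mm above the fin's edge at the start); x = squeezing direction, z up to the handles. On a 6 mm edge the jaw ends reach 28 mm below the pin and the handles flare to 43 mm over the outside at their tops, 32 mm above the pin
- clip_mouth (a point): point midway between the clip's rubber jaws, 21 mm below the pivot pin (centre of the 14 mm high jaw pads when closed); axes parallel to the clip's
- thumbscrew (a joint): angle of the thumbscrew in rad: 0 = seated (its brass flange hard on the aluminium strap, a firm stop), grows as it is backed off (counter-clockwise seen from above); starts 1.3 to 2.7 rad open. It stays where it is left (friction about 0.06 N m) and rises 8 mm per turn (1.27 mm per rad)
- wing (a point): middle of the thumbscrew's black wing, on its vertical axis, 30 mm above the flange's underside (92 mm above the bench when seated). The wing is 8 mm thick (this point's x), 50 mm long (its y), 22 mm high; a white line on top of one ear. Below it an 8 mm neck and a brass flange 26 mm across, whose shoulder ends 22 mm below this point
- screw_stem: the thumbscrew with its stem, rising and sinking with it but not turning; origin on the screw's axis at the underside of the flange (62 mm above the bench when seated)
- tape_roll: roll of brown tape lying flat, 93 mm across, 48 mm high, behind the stand; a bystander, loose; origin under its centre
- substrate_bottle: white bottle with blue cap, 48 mm across, 105 mm high, behind the parking fin; a bystander, loose; origin under its centre
- marker: green marker pen, 12 x 136 x 10 mm, lying in front of the parking fin; a bystander, loose; origin under its centre
- clip_a (a joint): angle of one clip lever (the other mirrors it), rad: -0.09 shut, 0 closed on a 6 mm edge, 0.33 squeezed to its stop by 8 N on each handle. There the handles are parallel, 20 mm over the outside, 3 to 35 mm above the pin; the jaws stand 24 mm apart, ends 25 mm below the pin, up to 34 mm over the outside: keep fingertips above the pin

How it is judged:
On the way, in this order (a step that is already met when the one before it is completed fails the run):
1. the clip is closed over the cassette's top edge at the blue band, and let go (contact force between clip and cassette above 1 N and contact force between the fingers and clip below 0.2 N and z of clip_mouth in the frame of blue_band below -0.003 m and y of clip_mouth in the frame of blue_band between -0.016 and 0.016 m and angle between clip's own z axis and vertical below 0.25 rad), for 0.2 s.
2. the thumbscrew is seated (value of joint thumbscrew below 0.06 rad), for 0.1 s.
3. the thumbscrew is backed off a quarter turn (value of joint thumbscrew between 1.27 and 1.87 rad), for 0.2 s.
At the end, for the whole second after the job is handed in: the thumbscrew, once seated, is 90 +-17 degrees off its seat, gripped with over 3 N; the clip, untouched and upright within 14 degrees, is closed on the cassette's top edge within 16 mm of the blue band's middle, mid-jaws at least 3 mm below the edge (all of step 1 and all of step 3 and contact force between the fingers and screw_stem above 3 N and contact force between the arm and clip below 0.2 N); the arm keeps its last pose, push and grip.
It fails at once if the tape roll, bottle or marker is shifted or knocked over (distance of any of tape_roll, substrate_bottle, marker from where it was at the start of the episode above 0.03 m or angle between substrate_bottle's own z axis and vertical above 0.5 rad).
It also fails if it takes over 72 s, if anything falls off the work surface, if the arm or the gripper's body presses on something with over 40 N, if the wrist force passes 120 N, or if a joint passes its speed limit or range.

## Working session

There is one attempt and no reset: what is moved stays moved. The work goes in short steps, Python scripts to look and compute and a shell command to move; the robot and the scene stay as the last step left them, time stands still between calls to the robot, and variables do not carry over. Pictures are saved under pics/ and viewed, about 8 in all and at most 12, crops included, and the job is handed in when it is done.

```bash
mkdir -p pics; ls
cat > h.py <<'E'
import numpy as np, cv2
from station import manip, eyes, workorder
from scipy.spatial.transform import Rotation as R
def snap(n):
    s=eyes.snapshot(n); f=240/np.tan(np.radians(s["vfov"])/2)
    s["K"]=np.array([[f,0,s["cx"]],[0,f,s["cy"]],[0,0,1.]]); s["D"]=np.array([s["k1"],0,0,0,0.])
    s["Rm"]=cv2.Rodrigues(np.array(s["rvec"],float))[0]; s["t"]=np.array(s["tvec"],float); return s
def ray(s,uv):
    p=cv2.undistortPoints(np.array([[uv]],float),s["K"],s["D"])[0,0]
    d=s["Rm"].T@np.array([p[0],p[1],1]); return -s["Rm"].T@s["t"], d
def onz(s,uv,z):
    o,d=ray(s,uv); return o+d*(z-o[2])/d[2]
def tri(*su):
    A=0;b=0
    for s,uv in su:
        o,d=ray(s,uv); d=d/np.linalg.norm(d); M=np.eye(3)-np.outer(d,d); A=A+M; b=b+M@o
    return np.linalg.solve(A,b)
def proj(s,P): return cv2.projectPoints(np.array(P,float).reshape(-1,3),np.array(s["rvec"],float),s["t"],s["K"],s["D"])[0][:,0]
def save(s,n,img=None): cv2.imwrite("pics/"+n+".png",cv2.cvtColor(s["frame"] if img is None else img,cv2.COLOR_RGB2BGR))
E
python3 - <<'E'
from h import *
for n in("scene","side","wrist"):
    s=snap(n); save(s,n+"0"); print(n,s["vfov"],s["k1"],-s["Rm"].T@s["t"])
st=manip.sense(); print(st, manip.hold_point_z); print(R.from_quat(st["tool_rot"]).as_matrix())
E
```

```text
pics
scene 54.21375352632087 -0.09252191667335707 [0.26075253 0.54842392 0.7459715 ]
side 52.56958547031683 -0.09017587878579778 [ 0.40694546 -0.88590276  0.53381919]
wrist 65.33593824890947 -0.04926776149033581 [ 0.27164913 -0.56757277  0.37387631]
{'t': 0.15, 'q': array([-1.42849509e+00,  5.28244184e-01,  1.43361954e+00, -3.18851560e-05,
        1.18143146e+00, -1.78489328e-01]), 'qd': array([-0.00066205, -0.00192962, -0.00469975,  0.00152608,  0.00078299,
        0.00021742]), 'tau': array([ 2.42724718e-04, -4.42744839e+01, -1.78276151e+01, -2.75702596e-04,
        5.65200069e-03,  1.68784346e-06]), 'tcp_pos': array([ 0.19701765, -0.59254074,  0.23055995]), 'tool_rot': array([-0.11293464,  0.69863161, -0.69742756,  0.11293557]), 'force': array([0.44502897, 0.26233837, 0.64733636]), 'ft_torque': array([ 0.03280086,  0.0024001 , -0.04430967]), 'finger_gap': 1.0005887147607657} 0.0187
[[-9.48982650e-01 -2.70656552e-04  3.15328173e-01]
 [-3.15328171e-01  1.68114374e-03 -9.48981200e-01]
 [-2.73264005e-04 -9.99998550e-01 -1.68072188e-03]]
```

View pics/scene0.png

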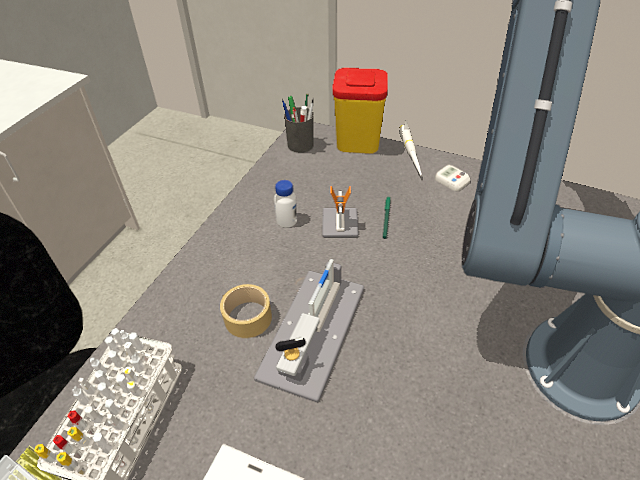

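View pics/side0.png

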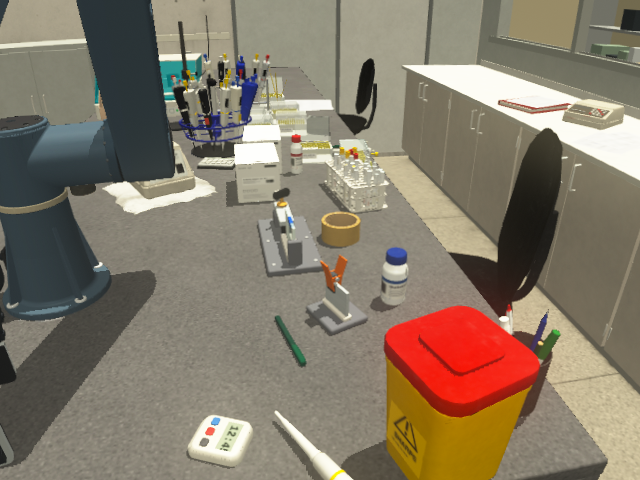

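The scene view shows the clip at (340,195), park base at (340,222), blue band at (325,272) and wing at (290,345). In the side view the clip is at (335,272) and the wing at (282,195). I'll look at enlarged crops next.

Run:
```python
from h import *
a=snap("scene");b=snap("side")
c1=cv2.resize(a["frame"][255:405,250:370],None,fx=4,fy=4,interpolation=cv2.INTER_CUBIC)
c2=cv2.resize(a["frame"][175:245,315:370],None,fx=4,fy=4,interpolation=cv2.INTER_CUBIC)
c3=cv2.resize(b["frame"][245:335,300:372],None,fx=4,fy=4,interpolation=cv2.INTER_CUBIC)
o=np.zeros((600,800,3),np.uint8); o[:,:480]=c1; o[:280,490:710]=c2;o[290:,490:778]=c3[:310]
save(a,"crop",o)
def cent(s,f,box):
    h=cv2.cvtColor(s["frame"],cv2.COLOR_RGB2HSV).astype(int); m=f(h); x0,y0,x1,y1=box
    v,u=np.nonzero(m[y0:y1,x0:x1]); return np.array([u.mean()+x0,v.mean()+y0]),len(u),(u.min()+x0,u.max()+x0,v.min()+y0,v.max()+y0)
org=lambda h:(h[...,0]<18)&(h[...,1]>150)&(h[...,2]>100)
blu=lambda h:(abs(h[...,0]-108)<12)&(h[...,1]>130)&(h[...,2]>80)
blk=lambda h:(h[...,2]<50)
for nm,f,bx,by in(("org",org,(315,175,370,235),(300,245,372,300)),("blu",blu,(300,255,345,300),(280,205,305,240)),("blk",blk,(270,330,310,355),(265,180,300,205))):
    p,q=cent(a,f,bx),cent(b,f,by); P=tri((a,p[0]),(b,q[0])); print(nm,p,q,P,proj(a,P)-p[0],proj(b,P)-q[0])
```

```text
org (array([340.21830986, 197.86619718]), 142, (np.int64(331), np.int64(350), np.int64(186), np.int64(211))) (array([334.4039548 , 271.37853107]), 354, (np.int64(321), np.int64(346), np.int64(255), np.int64(291))) [ 0.5407392  -0.16348405  0.08812971] [[-0.28792459 -0.15462396]] [[-0.36325317  0.15881604]]
blu (array([323.63076923, 277.18461538]), 65, (np.int64(319), np.int64(327), np.int64(270), np.int64(286))) (array([289.80952381, 219.66666667]), 21, (np.int64(288), np.int64(292), np.int64(217), np.int64(222))) [0.48422929 0.05544711 0.09214713] [[0.15330126 0.0718703 ]] [[ 0.13428466 -0.04970134]]<stdin>:10: RuntimeWarning: Mean of empty slice.
  ret = ret.dtype.type(ret / rcount)
Traceback (most recent call last):
ValueError: zero-size array to reduction operation minimum which has no identity
```

View pics/crop.png

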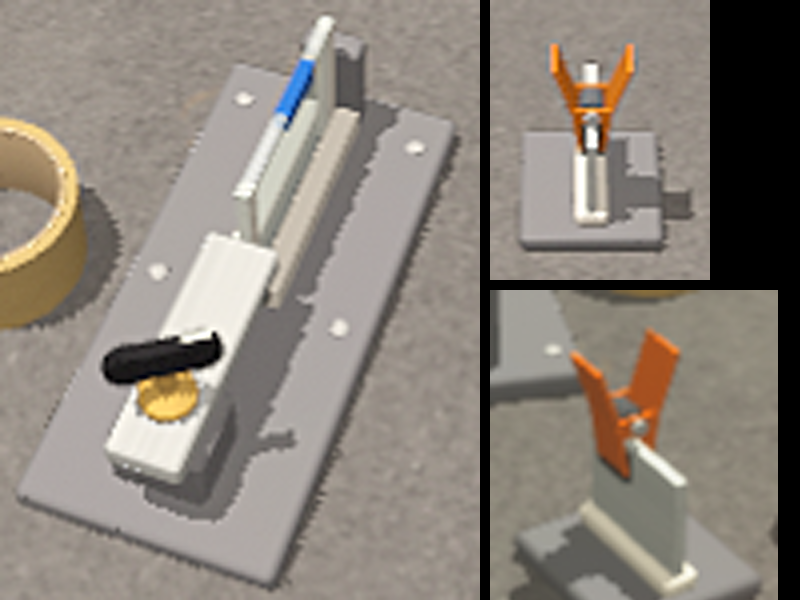

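Run:
```python
from h import *
a=snap("scene");b=snap("side")
def P(*l,z): 
    r=np.array([onz(a,(u,v),z)[:2] for u,v in l]); return r
def ang(v): return np.degrees(np.arctan2(v[1],v[0]))
s=P((309.5,271.5),(363.75,285.5),(318,398.5),(255,378.75),z=.014); print("stand",s,s.mean(0),ang(s[3]-s[0]),ang(s[2]-s[1]),np.linalg.norm(s[3]-s[0]),np.linalg.norm(s[0]-s[1]))
c=P((331.25,260),(310.75,302.5),z=.094); print("cass",c,c.mean(0),ang(c[1]-c[0]),np.linalg.norm(c[1]-c[0]))
p=P((323,208.25),(357.5,208.25),(358,235),(322.5,235),z=.012); print("park",p,p.mean(0),ang(p[3]-p[0]),ang(p[2]-p[1]),ang(p[0]-p[1]),ang(p[3]-p[2]))
w=P((276.5,344),(305,340),z=.105); print("wing",w,w.mean(0),ang(w[1]-w[0]),np.linalg.norm(w[1]-w[0]))
m=P((387,197),(386,237),z=.01); print("marker",m); print("bottle",P((287,222),z=0),"tape",P((246,312),z=.02))
h=cv2.cvtColor(a["frame"],cv2.COLOR_RGB2HSV).astype(int)
f=lambda n,ps:[print(n,x,onz(a,x,z)) for x,z in ps]
# clip handle tops in both views
hs=tri((a,(329+0.5,187)),(b,(0,0))) if 0 else None
o=[(453,187+0)]
# scene: left handle top crop(556,46) right (630,46); side: left (580,358) right(660,340)
sc=lambda x,y:(315+(x-490)/4,175+y/4); sd=lambda x,y:(300+(x-490)/4,245+(y-290)/4)
L=tri((a,sc(556,46)),(b,sd(660,340)));Rr=tri((a,sc(630,46)),(b,sd(582,358))); print("handles",L,Rr,(L+Rr)/2,ang(L-Rr))
```

```text
stand [[ 0.54398286 -0.00632518]
 [ 0.42899062 -0.01428062]
 [ 0.41687936  0.23976039]
 [ 0.53071601  0.24885074]] [0.48014221 0.11700134] 92.97618443078808 92.72947795437375 0.25552056060498984 0.11526709489196352
cass [[0.48718404 0.01328091]
 [0.48209079 0.11719937]] [0.48463741 0.06524014] 92.80593168967172 0.10404319598297022
park [[ 0.59571216 -0.19601327]
 [ 0.52121505 -0.2265461 ]
 [ 0.48954677 -0.14453526]
 [ 0.56189471 -0.11479478]] [ 0.54209217 -0.17047235] 112.60568610211 111.11394278915952 22.286397279910332 22.346373287738427
wing [[0.4948716  0.2194989 ]
 [0.45637791 0.19532904]] [0.47562476 0.20741397] -147.87563077049225 0.04545267649263947
marker [[ 0.47048792 -0.29339885]
 [ 0.43104097 -0.16405825]]
bottle [[ 0.65940505 -0.13330291]] tape [[0.61130367 0.13593   ]]
handles [ 0.55754349 -0.16103015  0.11456665] [ 0.52087672 -0.17404712  0.1162199 ] [ 0.53921011 -0.16753864  0.11539328] 19.545236688920678
```

```bash
cat >> h.py <<'E'
def go(p,yaw):
    s=manip.sense(); M=R.from_quat(s["tool_rot"]).as_matrix(); d=M.T@(np.array(p)-s["tcp_pos"])*100
    y0=np.arctan2(M[1,2],M[0,2]); t=-(np.radians(yaw)-y0); t=(t+np.pi)%(2*np.pi)-np.pi
    print("shift cm",d.round(2),"turn",round(t,3),"tcp",s["tcp_pos"].round(4),"yaw",round(np.degrees(y0),2),"q6",s["q"][5].round(2),"F",np.round(s["force"],1),"gap",round(s["finger_gap"]*8.54,2),"t",s["t"])
E
python3 - <<'E'
from h import *
a=snap("scene"); print("bin",onz(a,(340,148),0),onz(a,(380,152),0)); go((.541,-.168,.20),21.8)
E
```

```text
bin [ 0.6558084  -0.45265027  0.        ] [ 0.54834851 -0.47636945  0.        ]
shift cm [-46.04   3.13 -29.48] turn -1.63 tcp [ 0.1971 -0.593   0.2312] yaw -71.62 q6 -0.18 F [0.6 0.1 0.5] gap 8.54 t 0.4
```

```bash
python3 -m jog '[[[-12,1,-7.5],-0.4],[[-24,1.5,-15],-0.8],[[-36,2,-22],-1.2],[[-46,3.1,-29.5],-1.63],[[-46,3.1,-29.5],-1.63],[[-46,3.1,-29.5],-1.63],[[-46,3.1,-29.5],-1.63],[[-46,3.1,-29.5],-1.63],[[-46,3.1,-29.5],-1.63],[[-46,3.1,-29.5],-1.63],[[-46,3.1,-29.5],-1.63],[[-46,3.1,-29.5],-1.63],[[-46,3.1,-29.5],-1.63],[[-46,3.1,-29.5],-1.63],[[-46,3.1,-29.5],-1.63],[[-46,3.1,-29.5],-1.63],[[-46,3.1,-29.5],-1.63],[[-46,3.1,-29.5],-1.63],[[-46,3.1,-29.5],-1.63],[[-46,3.1,-29.5],-1.63]]' 8.5 40
python3 - <<'E'
from h import *
go((.541,-.168,.20),21.8); w=snap("wrist"); save(w,"w1")
E
```

```text
t: 2.07
tcp_pos: [0.5401, -0.1693, 0.2005]
tool_rot: [0.585, -0.397, 0.397, -0.585]
force: [-0.0, -0.7, -0.0]
finger_gap: 0.994
shift cm [-0.09  0.05  0.13] turn -0.003 tcp [ 0.5401 -0.1693  0.2005] yaw 21.64 q6 -0.88 F [-0.  -0.7 -0. ] gap 8.49 t 2.0667
```

View pics/w1.png

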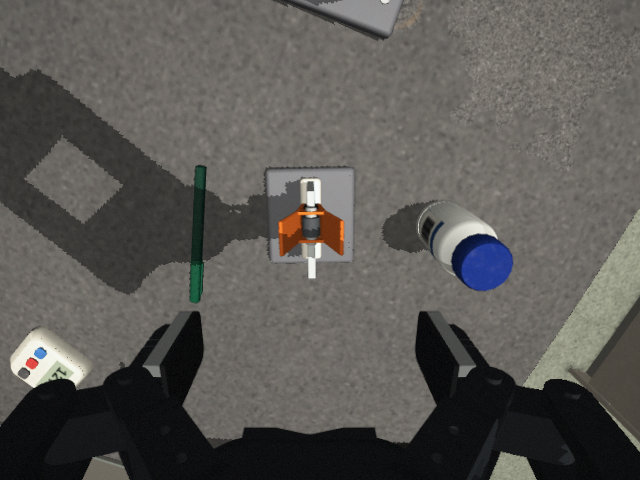

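Run:
```python
from h import *
w=snap("wrist")
h=cv2.cvtColor(w["frame"],cv2.COLOR_RGB2HSV).astype(int)
m=((h[...,0]<18)&(h[...,1]>150)&(h[...,2]>60)); m[:180]=0;m[280:]=0;m[:,:265]=0;m[:,360:]=0
v,u=np.nonzero(m); print(u.min(),u.max(),v.min(),v.max(),"left col rows",v[u<=u.min()+2].min(),v[u<=u.min()+2].max(),"right",v[u>=u.max()-2].min(),v[u>=u.max()-2].max())
L=onz(w,(u.min(),v[u<=u.min()+1].mean()),.112);Q=onz(w,(u.max(),v[u>=u.max()-1].mean()),.112);print(L,Q,(L+Q)/2,np.degrees(np.arctan2(*(Q-L)[1::-1])),np.linalg.norm(Q-L))
for p in((311,225),): print(onz(w,p,.082))
print(onz(w,(311,186),.07),onz(w,(312,276),.07))
go(((L+Q)/2)*[1,1,0]+[0,0,.085],21.8)
```

```text
278 343 204 255 left col rows 221 255 right 220 254
[ 0.51799878 -0.16633272  0.112     ] [ 0.55817182 -0.15357327  0.112     ] [ 0.5380853  -0.15995299  0.112     ] 17.620491406406636 0.04215064453471122
[ 0.53902965 -0.16110526  0.082     ]
[ 0.52931252 -0.13658312  0.07      ] [ 0.55652663 -0.20261046  0.07      ]
shift cm [-0.91 11.54  0.13] turn -0.002 tcp [ 0.5403 -0.1689  0.2004] yaw 21.68 q6 -0.88 F [-0.2  0.4  0.7] gap 8.45 t 2.1667
```

The wrist view shows the clip seen end-on at (311,225), aligned with the fingers, and the bottle and marker well outside the finger span. I'll descend around the handles.

```bash
python3 -m jog '[[[-0.8,3,0.2],-0.005],[[-0.8,6,0.2],-0.005],[[-0.8,8,0.2],-0.005],[[-0.8,9.5,0.2],-0.005],[[-0.8,10.6,0.2],-0.005],[[-0.8,11.6,0.2],-0.005],[[-0.8,11.6,0.2],-0.005],[[-0.8,11.6,0.2],-0.005],[[-0.8,11.6,0.2],-0.005]]' 7.5 40
python3 - <<'E'
from h import *
go((.539,-.1605,.084),22); w=snap("wrist"); save(w,"w2")
E
```

```text
t: 2.92
tcp_pos: [0.5402, -0.1603, 0.0851]
tool_rot: [-0.586, 0.395, -0.396, 0.586]
force: [0.2, 0.8, -0.6]
finger_gap: 0.879
shift cm [-0.03  0.11 -0.11] turn 0.001 tcp [ 0.5402 -0.1603  0.0851] yaw 22.06 q6 -0.87 F [ 0.2  0.8 -0.6] gap 7.51 t 2.9167
```

View pics/w2.png

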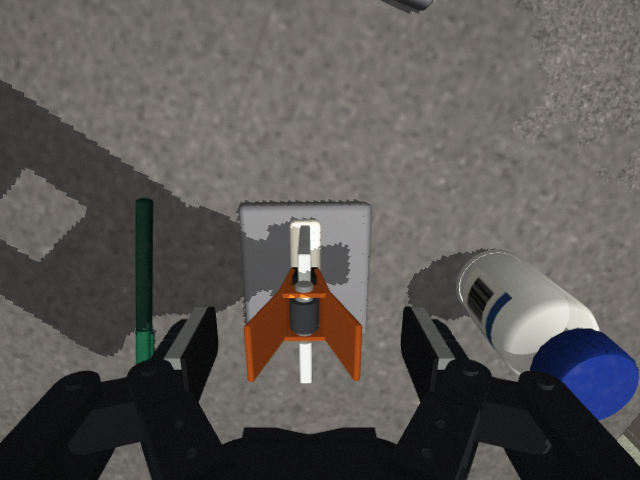

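The clip's handles span columns 246–361, mid about 304, against a finger mid of about 310. That is roughly 1–2 mm off-centre, so I'll check the along-finger offset numerically.

Run:
```python
from h import *
w=snap("wrist")
P=[onz(w,p,.112) for p in((247,325),(250,380),(360,325),(359,380))]
print(np.mean(P,0),[p.round(4) for p in P],onz(w,(305,315),.083)); go(np.mean(P,0)*[1,1,0]+[0,0,.0843],22.2)
```

```text
[ 0.53934124 -0.16193864  0.112     ] [array([ 0.5163, -0.1586,  0.112 ]), array([ 0.5249, -0.1804,  0.112 ]), array([ 0.5533, -0.1436,  0.112 ]), array([ 0.5628, -0.1651,  0.112 ])] [ 0.53954786 -0.16212488  0.083     ]
shift cm [ 0.12  0.11 -0.14] turn -0.002 tcp [ 0.5402 -0.1603  0.0854] yaw 22.06 q6 -0.87 F [ 0.  -0.1  0.1] gap 7.47 t 3.0167
```

```bash
python3 -m jog '[[[0.1,0.05,-0.13],0],[[0.1,0.05,-0.13],0],[[0.1,0.05,-0.13],0],[[0.1,0.05,-0.13],0],[[0.1,0.05,-0.13],0],[[0.1,0.05,-0.13],0],[[0.1,0.05,-0.13],0],[[0.1,0.05,-0.13],0],[[0.1,0.05,-0.13],0],[[0.1,0.05,-0.13],0],[[0.1,0.05,-0.13],0],[[0.1,0.05,-0.13],0]]' 1.2 35
python3 - <<'E'
from h import *
go((.539,-.1605,.084),22); w=snap("wrist"); save(w,"w3",w["frame"][180:480,140:500])
E
```

```text
t: 4.02
tcp_pos: [0.5386, -0.1616, 0.0849]
tool_rot: [0.587, -0.395, 0.395, -0.586]
force: [-2.4, -1.3, 7.1]
finger_gap: 0.218
shift cm [-0.09  0.09  0.07] turn 0.001 tcp [ 0.5386 -0.1616  0.0849] yaw 22.08 q6 -0.87 F [-2.4 -1.3  7.1] gap 1.86 t 4.0167
```

View pics/w3.png

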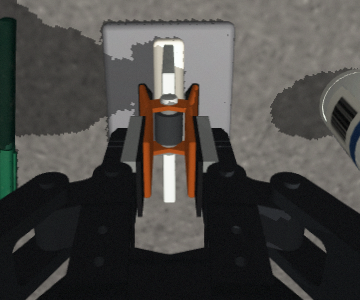

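The clip is squeezed to its stop (18.6 mm), with jaws open around the fin. I'll lift it.

```bash
python3 -m jog '[[[0,-1,0],0],[[0,-2,0],0],[[0,-4,0],0],[[0,-6,0],0],[[0,-7.5,0],0],[[0,-7.5,0],0],[[0,-7.5,0],0]]'
python3 - <<'E'
from h import *
go((.484,.0555,.16),2.85)
E
```

```text
t: 4.65
tcp_pos: [0.5393, -0.1616, 0.16]
tool_rot: [-0.586, 0.394, -0.396, 0.587]
force: [-0.0, -0.4, 0.3]
finger_gap: 0.221
shift cm [-22.2   -0.04   3.03] turn 0.335 tcp [ 0.5393 -0.1616  0.16  ] yaw 22.06 q6 -0.87 F [-0.  -0.4  0.3] gap 1.89 t 4.65
```

```bash
python3 -m jog '[[[-3,0,0.4],0.08],[[-6,0,0.8],0.16],[[-9,0,1.2],0.24],[[-12,0,1.6],0.3],[[-15,0,2],0.335],[[-18,0,2.4],0.335],[[-20.5,0,2.8],0.335],[[-22.2,0,3],0.335],[[-22.2,0,3],0.335],[[-22.2,0,3],0.335],[[-22.2,0,3],0.335]]'
python3 - <<'E'
from h import *
go((.484,.0555,.16),2.85); w=snap("wrist"); save(w,"w4")
E
```

```text
t: 5.57
tcp_pos: [0.4832, 0.0553, 0.1583]
tool_rot: [0.513, -0.487, 0.487, -0.512]
force: [-0.2, 0.1, -0.8]
finger_gap: 0.215
shift cm [-0.02 -0.17  0.08] turn 0.0 tcp [0.4832 0.0553 0.1583] yaw 2.87 q6 -0.17 F [-0.2  0.1 -0.8] gap 1.84 t 5.5667
```

View pics/w4.png

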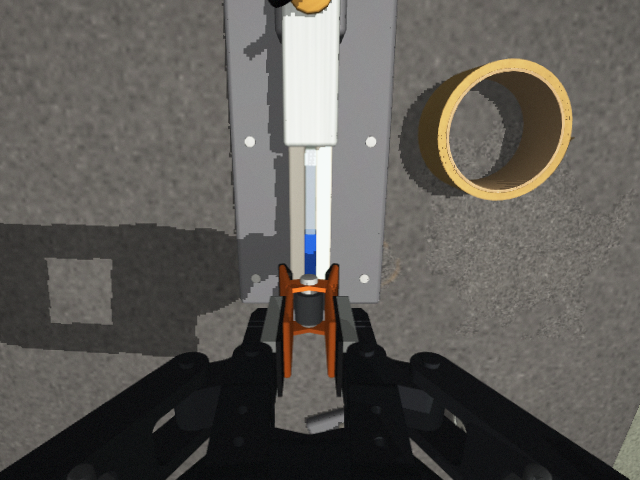

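Run:
```python
from h import *
w=snap("wrist")
h=cv2.cvtColor(w["frame"],cv2.COLOR_RGB2HSV).astype(int)
m=(abs(h[...,0]-110)<14)&(h[...,1]>130)&(h[...,2]>80); m[:, :290]=0;m[:,330:]=0;m[:215]=0;m[285:]=0
v,u=np.nonzero(m); 
for r in(v.min(),v.min()+10,v.min()+20): print(r,u[v==r].min(),u[v==r].max())
c=u[v<v.min()+20].mean()+.0; n=onz(w,(u[v<v.min()+8].mean(),v.min()),.094); f=onz(w,(u[v>v.min()+25].mean(),v.min()+30),.094); print(n,f,"dir",np.degrees(np.arctan2(*(n-f)[1::-1])))
for row in(155,190,225): print(row,h[row,296:326,2],onz(w,(311,row),.094))
pin=onz(w,(309,303),.153); print("pin",pin)
d=(n-f)/np.linalg.norm(n-f); print("band mid",n-d*.017)
```

```text
234 304 314
244 304 314
254 304 314
[0.48310782 0.0721405  0.094     ] [0.48412263 0.05357582 0.094     ] dir 93.12886937824037
155 [190 189 190 192 190 188 181 179 226 246 251 246 236 237 241 240 237 237
 244 238 236 248 250 250 250 250 250 250 250 249] [0.48175388 0.11693892 0.094     ]
190 [189 186 187 187 187 187 182 168 154 179 209 212 213 212 210 210 213 211
 209 220 240 249 250 250 250 250 250 250 250 250] [0.4827329  0.09778647 0.094     ]
225 [186 187 189 185 185 186 183 169 144 171 208 212 212 211 215 212 211 212
 206 222 243 249 250 250 250 250 250 250 250 250] [0.48376714 0.07757337 0.094     ]
pin [0.48357343 0.05792    0.153     ]
band mid [0.48403572 0.05516585 0.094     ]
```

Band mid is about (0.484, 0.0555), within 1 mm of the clip. I'll descend.

```bash
python3 -m jog '[[[0,1,0.07],0],[[0,2,0.07],0],[[0,3,0.07],0],[[0,3.7,0.07],0],[[0,4.3,0.07],0],[[0,4.6,0.07],0],[[0,4.9,0.07],0],[[0,4.9,0.07],0],[[0,4.9,0.07],0],[[0,4.9,0.07],0]]'
python3 - <<'E'
from h import *
go((.484,.0555,.109),2.85)
E
```

```text
t: 6.5
tcp_pos: [0.4841, 0.0557, 0.1101]
tool_rot: [-0.512, 0.487, -0.488, 0.513]
force: [-0.0, -0.5, 0.5]
finger_gap: 0.216
shift cm [ 0.02  0.11 -0.01] turn 0.0 tcp [0.4841 0.0557 0.1101] yaw 2.87 q6 -0.17 F [-0.  -0.5  0.5] gap 1.84 t 6.5
```

```bash
python3 -m jog '[[[0,0.05,0],0],[[0,0.05,0],0],[[0,0.05,0],0],[[0,0.05,0],0],[[0,0.05,0],0]]' 3.5 20; python3 -m jog '[[[0,0,0],0],[[0,0,0],0],[[0,0,0],0],[[0,0,0],0],[[0,0,0],0],[[0,0,0],0],[[0,0,0],0],[[0,0,0],0],[[0,0,0],0]]' 8.0
python3 - <<'E'
from h import *
w=snap("wrist"); save(w,"w5"); go((.484,.0555,.2),2.85)
E
```

```text
t: 6.92
tcp_pos: [0.4838, 0.0557, 0.1094]
tool_rot: [-0.512, 0.487, -0.487, 0.512]
force: [0.4, 0.9, -0.4]
finger_gap: 0.407
t: 7.67
tcp_pos: [0.4838, 0.0557, 0.1093]
tool_rot: [0.512, -0.487, 0.487, -0.512]
force: [0.9, 1.0, -0.3]
finger_gap: 0.935
shift cm [ 0.02 -9.07  0.02] turn 0.0 tcp [0.4838 0.0557 0.1093] yaw 2.86 q6 -0.17 F [-0.7  0.3  1.4] gap 8.0 t 7.7167
```

View pics/w5.png

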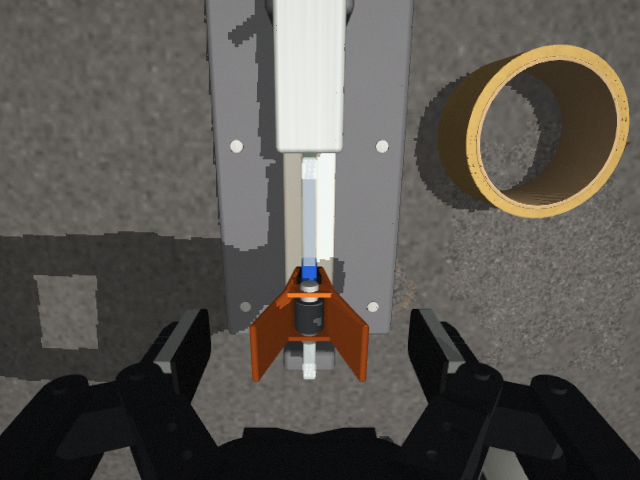

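The clip is closed over the glass on the band (pin at (309,315), blue visible on its near side) and the fingers are clear. I'll lift and go over the thumbscrew.

```bash
python3 -m jog '[[[0,-3,0],0],[[0,-6,0],0],[[0,-9,0],0],[[-3.5,-9,0],-0.12],[[-7,-9,0],-0.24],[[-10,-9,0.3],-0.36],[[-13,-9,0],-0.48],[[-15.1,-9,0],-0.6],[[-15.1,-9,0],-0.72],[[-15.1,-9,0],-0.84],[[-15.1,-9,0],-0.96],[[-15.1,-9,0],-1.08],[[-15.1,-9,0],-1.2],[[-15.1,-9,0],-1.32],[[-15.1,-9,0],-1.44],[[-15.1,-9,0],-1.56],[[-15.1,-9,0],-1.68],[[-15.1,-9,0],-1.8],[[-15.1,-9,0],-1.92],[[-15.1,-9,0],-2.05]]' 6; python3 -m jog '[[[0,0,0],0],[[0,0,0],0],[[0,0,0],0]]'
python3 - <<'E'
from h import *
go((.476,.207,.2),122); w=snap("wrist"); save(w,"w6")
E
```

```text
t: 9.38
tcp_pos: [0.476, 0.2065, 0.1992]
tool_rot: [-0.682, -0.185, 0.185, 0.682]
force: [0.4, 0.1, 0.6]
finger_gap: 0.705
t: 9.63
tcp_pos: [0.4762, 0.2065, 0.1993]
tool_rot: [-0.683, -0.182, 0.182, 0.683]
force: [0.1, -0.5, 0.2]
finger_gap: 0.701
shift cm [ 0.01 -0.07  0.05] turn -0.037 tcp [0.4762 0.2065 0.1993] yaw 119.88 q6 -1.9 F [ 0.1 -0.5  0.2] gap 5.98 t 9.6333
```

View pics/w6.png

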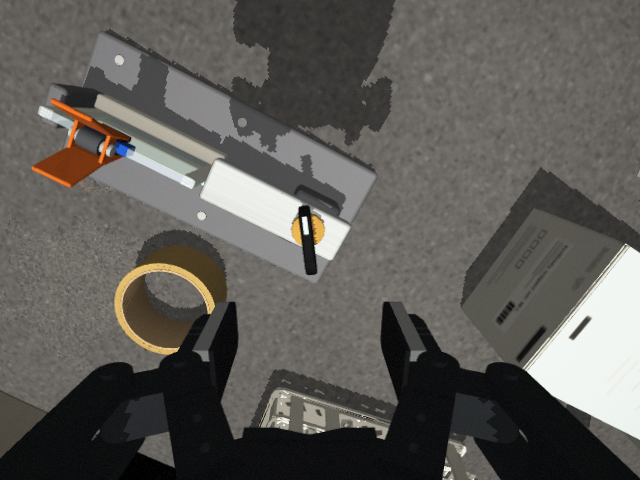

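Run:
```python
from h import *
w=snap("wrist")
h=cv2.cvtColor(w["frame"],cv2.COLOR_RGB2HSV).astype(int)
m=(h[...,2]<45).astype(np.uint8); m[:195]=0;m[285:]=0;m[:,:293]=0;m[:,328:]=0
v,u=np.nonzero(m); c=cv2.minAreaRect(np.c_[u,v].astype(np.float32)); print(c,v.min(),v.max())
A=onz(w,(306,206.5),.105);B=onz(w,(311.5,274),.105);M=(A+B)/2
a=np.degrees(np.arctan2(*(A-B)[1::-1])); print(A,B,M,a,np.linalg.norm(A-B)); go(M*[1,1,0]+[0,0,.08],a-90+360)
# clip check
s=snap("side"); sc=snap("scene"); save(s,"clip", np.vstack([cv2.resize(s["frame"][180:260,250:350],(400,320)),cv2.resize(sc["frame"][230:310,290:390],(400,320))])[:600])
```

```text
((308.3467712402344, 233.6116485595703), (26.72913360595703, 79.90514373779297), 8.93058967590332) 195 274
[0.45442411 0.19201581 0.105     ] [0.49348643 0.2187223  0.105     ] [0.47395527 0.20536906 0.105     ] -145.64000460387146 0.04731914934856169
shift cm [-2.500e-01  1.193e+01  1.000e-02] turn -0.077 tcp [0.4762 0.2065 0.1993] yaw 119.94 q6 -1.9 F [ 0.5  1.1 -0.4] gap 6.0 t 9.7333
```

View pics/clip.png

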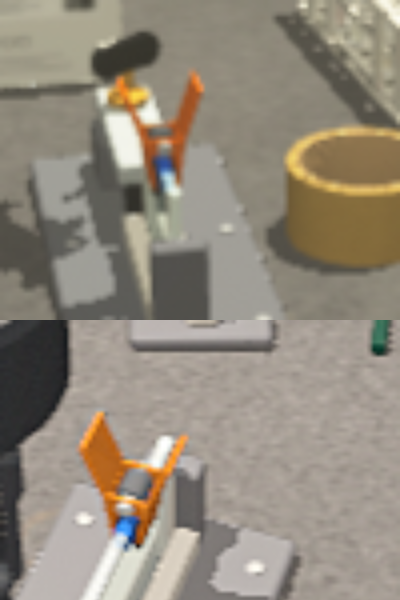

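The clip stands upright on the blue band and everything else is undisturbed. I'll descend on the wing and grip it.

```bash
python3 -m jog '[[[-0.2,3,0],-0.06],[[-0.2,6,0],-0.06],[[-0.2,9,0],-0.06],[[-0.2,11,0],-0.06],[[-0.2,12,0],-0.06],[[-0.2,12,0],-0.06],[[-0.2,12,0],-0.06]]' 6
python3 - <<'E'
from h import *
w=snap("wrist"); save(w,"w7"); go((.4745,.206,.079),123.5); print(manip.sense()["ft_torque"])
E
```

```text
t: 10.42
tcp_pos: [0.4748, 0.2056, 0.0794]
tool_rot: [-0.677, -0.203, 0.204, 0.677]
force: [-0.4, -0.3, 0.4]
finger_gap: 0.704
shift cm [-0.06  0.11  0.07] turn -0.001 tcp [0.4754 0.2057 0.0801] yaw 123.46 q6 -1.96 F [-0.   0.2  0.2] gap 6.01 t 10.4667
[ 0.01721076  0.02246782 -0.06168806]
```

View pics/w7.png

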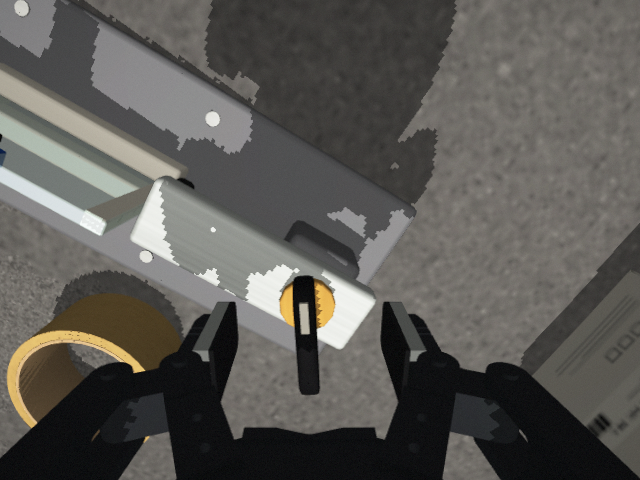

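The wing is centred between the pads, midpoint (307,336) against a pad mid column of 310. I'll grip.

```bash
python3 -m jog '[[[0,0,0],0],[[0,0,0],0],[[0,0,0],0],[[0,0,0],0],[[0,0,0],0],[[0,0,0],0],[[0,0,0],0],[[0,0,0],0],[[0,0,0],0],[[0,0,0],0],[[0,0,0],0]]' 0.2 40
python3 - <<'E'
from h import *
go((.4745,.206,.079),123.5); print(manip.sense()["ft_torque"])
E
```

```text
t: 11.38
tcp_pos: [0.4753, 0.205, 0.08]
tool_rot: [0.677, 0.204, -0.203, -0.677]
force: [0.9, -4.4, 5.7]
finger_gap: 0.084
shift cm [-0.02  0.1   0.12] turn -0.0 tcp [0.4753 0.205  0.08  ] yaw 123.5 q6 -1.96 F [ 0.9 -4.4  5.7] gap 0.72 t 11.3833
[-0.72238534 -0.04494185  0.09642725]
```

```bash
python3 -m jog '[[[0,0.01,-0.08],0.1],[[0,0.03,-0.08],0.2],[[0,0.04,-0.08],0.3],[[0,0.05,-0.08],0.4],[[0,0.06,-0.08],0.5],[[0,0.08,-0.08],0.6],[[0,0.09,-0.08],0.7],[[0,0.1,-0.08],0.8],[[0,0.11,-0.08],0.9],[[0,0.13,-0.08],1.0],[[0,0.13,-0.08],1.0],[[0,0.13,-0.08],1.0]]'
python3 - <<'E'
from h import *
go((.4745,.206,.079),66.2); print(manip.sense()["ft_torque"])
E
```

```text
t: 12.38
tcp_pos: [0.4754, 0.2059, 0.0787]
tool_rot: [-0.691, 0.146, -0.147, 0.693]
force: [-1.1, 1.7, 6.9]
finger_gap: 0.084
shift cm [-0.08 -0.03 -0.03] turn -0.002 tcp [0.4754 0.2059 0.0787] yaw 66.08 q6 -0.96 F [-1.1  1.7  6.9] gap 0.72 t 12.3833
[ 0.28581885  0.06601666 -0.10668922]
```

```bash
cat > r.sh <<'E'
python3 -c "
from h import *
s=manip.sense();M=R.from_quat(s['tool_rot']).as_matrix();print('YAW',np.degrees(np.arctan2(M[1,2],M[0,2])).round(2),'Tz',s['ft_torque'].round(3),'q6',s['q'][5].round(3),'tau6',s['tau'][5].round(3),s['force'].round(1))"
E
python3 -m jog '[[[0,0.01,0],0.1],[[0,0.02,0],0.2],[[0,0.04,0],0.3],[[0,0.04,0],0.3]]'; bash r.sh
python3 -m jog '[[[0,0.01,0],0.1],[[0,0.02,0],0.15],[[0,0.02,0],0.15]]'; bash r.sh
python3 -m jog '[[[0,0.01,0],0.1],[[0,0.02,0],0.15],[[0,0.02,0],0.15]]'; bash r.sh
```

```text
t: 12.72
tcp_pos: [0.4756, 0.2062, 0.0783]
tool_rot: [-0.661, 0.249, -0.25, 0.663]
force: [0.5, 2.5, 6.1]
finger_gap: 0.088
YAW 48.71 Tz [ 0.374  0.04  -0.03 ] q6 -0.66 tau6 0.422 [0.5 2.5 6.1]
t: 12.97
tcp_pos: [0.4757, 0.2063, 0.0781]
tool_rot: [-0.64, 0.297, -0.298, 0.643]
force: [-0.4, 3.1, 5.7]
finger_gap: 0.083
YAW 40.21 Tz [ 0.45   0.019 -0.024] q6 -0.512 tau6 0.197 [-0.4  3.1  5.7]
t: 13.22
tcp_pos: [0.4758, 0.2062, 0.0781]
tool_rot: [-0.617, 0.343, -0.344, 0.619]
force: [-1.6, 4.0, 5.2]
finger_gap: 0.082
YAW 31.93 Tz [0.59  0.045 0.962] q6 -0.365 tau6 1.258 [-1.6  4.   5.2]
```

```bash
python3 -m jog '[[[0,0,0],0.06],[[0,0,0],0.06]]'; bash r.sh
python3 - <<'E'
from h import *
w=snap("wrist"); save(w,"w8",cv2.resize(w["frame"][220:440,200:420],(660,600)))
E
```

```text
t: 13.38
tcp_pos: [0.4758, 0.2062, 0.0781]
tool_rot: [-0.607, 0.36, -0.362, 0.609]
force: [-1.5, 3.2, 6.0]
finger_gap: 0.083
YAW 28.64 Tz [0.626 0.031 1.483] q6 -0.307 tau6 1.765 [-1.5  3.2  6. ]
```

View pics/w8.png

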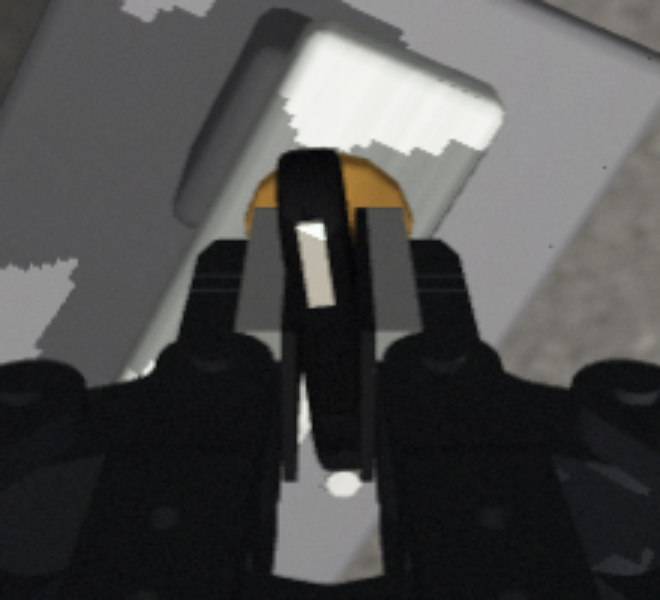

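Torque climbed from about 0 to 1.5 N·m over the last 0.2 rad and the wing now lags the pads, so the flange is seated, with first contact at about yaw 38°. I'll back off to about yaw 128°.

```bash
python3 - <<'E'
from h import *
w=snap("wrist"); A=onz(w,(304,275.7),.103);B=onz(w,(313.3,391.6),.103); print("wing yaw seated",np.degrees(np.arctan2(*(A-B)[1::-1])),(A+B)/2,np.linalg.norm(A-B))
E
python3 -m jog '[[[0,0,0],-0.09],[[0,0,0],-0.18],[[0,-0.01,0],-0.27],[[0,-0.02,0],-0.36],[[0,-0.03,0],-0.45],[[0,-0.05,0],-0.54],[[0,-0.06,0],-0.63],[[0,-0.07,0],-0.72],[[0,-0.08,0],-0.81],[[0,-0.1,0],-0.9],[[0,-0.11,0],-0.99],[[0,-0.12,0],-1.08],[[0,-0.13,0],-1.17],[[0,-0.14,0],-1.26],[[0,-0.15,0],-1.35],[[0,-0.17,0],-1.44],[[0,-0.18,0],-1.53],[[0,-0.19,0],-1.62],[[0,-0.2,0],-1.7],[[0,-0.2,0],-1.74]]'; python3 -m jog '[[[0,0,0],0],[[0,0,0],0],[[0,0,0],0]]';bash r.sh;  python3 - <<'E'
from h import *
w=snap("wrist"); save(w,"w9",cv2.resize(w["frame"][220:440,200:420],(660,600)))
E
```

```text
wing yaw seated 122.73138418437001 [0.47395149 0.21024933 0.103     ] 0.04852662576868714
t: 15.15
tcp_pos: [0.4754, 0.2049, 0.08]
tool_rot: [0.668, 0.232, -0.231, -0.668]
force: [-0.7, -2.7, 8.1]
finger_gap: 0.083
t: 15.4
tcp_pos: [0.4754, 0.2049, 0.08]
tool_rot: [0.669, 0.231, -0.23, -0.668]
force: [-0.4, -2.5, 7.6]
finger_gap: 0.085
YAW 128.06 Tz [-0.327  0.062 -0.012] q6 -2.044 tau6 0.047 [-0.4 -2.5  7.6]
```

Run:
```python
from h import *
for n in("w8","w9"):
    i=cv2.imread(f"pics/{n}.png"); g=cv2.cvtColor(i,cv2.COLOR_BGR2GRAY)
    roi=(g>110).astype(np.uint8)
    k,l,st,c=cv2.connectedComponentsWithStats(roi)
    for j in range(1,k):
        if 500<st[j,4]<8000 and 250<c[j,0]<400 and 150<c[j,1]<420:
            v,u=np.nonzero(l==j); r=cv2.minAreaRect(np.c_[u/3,v/2.727].astype(np.float32)); print(n,"line",c[j]/[3,2.727]+[200,220],r[1],r[2],st[j])
    for y in(160,180,230,300,350,400,440,460): 
        row=g[y]; print(y,[(int(x)) for x in np.nonzero(row[270:380]<40)[0][[0,-1]]+270] if (row[270:380]<40).any() else None,end=" ")
    print()
```

```text
w8 line [322.28177197 289.63102507] (15.137999534606934, 17.210878372192383) 85.98331451416016 [ 345  167   55   42 1377]
w8 line [305.056789   316.53884887] (31.271177291870117, 9.45744800567627) 81.51187896728516 [ 296  222   39   86 2207]
160 [280, 339] 180 [277, 341] 230 [280, 367] 300 [284, 372] 350 [283, 373] 400 [270, 379] 440 [270, 379] 460 [270, 379] 
w9 line [324.85606061 290.63074729] (12.6399507522583, 12.995869636535645) 87.5771713256836 [360 172  41  35 836]
w9 line [292.20909517 291.0486426 ] (11.734504699707031, 11.333328247070312) 90.0 [256 174  35  33 711]
w9 line [308.50809655 317.12831961] (8.33332633972168, 30.803081512451172) 0.0 [ 313  223   26   85 2182]
160 [296, 355] 180 [295, 356] 230 [290, 366] 300 [284, 372] 350 [283, 373] 400 [270, 379] 440 [270, 379] 460 [270, 379]
```

Run:
```python
from h import *
def c(s,box):
    x0,y0,x1,y1=box; h=cv2.cvtColor(s["frame"],cv2.COLOR_RGB2HSV).astype(int)[y0:y1,x0:x1]
    v,u=np.nonzero((h[...,0]<14)&(h[...,1]>170)&(h[...,2]>100)); return (u.mean()+x0,v.mean()+y0),len(u)
a,b=snap("scene"),snap("side"); p,q=c(a,(305,245,345,300)),c(b,(275,190,305,230)); print(p,q,tri((a,p[0]),(b,q[0])))
print(workorder.sign_off())
```

```text
((np.float64(322.5526315789474), np.float64(273.63157894736844)), 38) ((np.float64(291.72477064220186), np.float64(211.5137614678899)), 109) [0.48672333 0.06009341 0.10793462]
the job is handed in; nothing more can be done
None
```

The job is handed in at about 15.5 s of the 72 s allowed; the sign-off gives no verdict. The clip is on the glass at the blue band, and the thumbscrew was seated and then backed off. The gripper is still holding its wing.

- **Clip:** I squeezed it to its stop and lifted it off the fin. It was released over the glass with its mid-jaws about 10 mm below the top edge by the arm's height. The views right after release showed it upright on the band. A rough two-view check just before hand-in put it within about 5 mm of the band's middle.
- **Thumbscrew:** It turned about 1.5 rad clockwise to a firm stop, where the torque rose from about 0 to 1.5 N·m. I then backed it off. The white line on the wing against the tool's angle gives about 91° off the seat, and the torque onset gives about 90°. The grip force was set to 40 N.
- **Disagreement:** A cruder estimate from the wing's ends put the seat about 4–5° lower, so about 95° off the seat. That is still inside the ±17° limit.
- **Not checked:** I ran out of picture views before the final pose, so the last checks were numerical only. The tape roll, bottle and marker were not measured again. The arm never went near them, and the tape roll and marker looked undisturbed in the views where they appeared.

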